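# Hand-turn the loaded jar carousel once round

## Robot

A 7-joint arm with a two-finger parallel gripper is mounted at the origin on a cart in front of the work surface, level with it; the furniture and walls round the work are solid. World frame = base frame: x ahead of the robot, y to its left, z up, the work surface at z = 0. Lengths are in mm, angles in rad, forces in N, time in s.
With the tool pointing down it reaches from about 400 to 875 mm from the base axis. Payload 6.5 kg.
Tool frame: the origin (TCP) lies midway between the tips of the shut fingers; the grasp point (between the pads) lies 19 mm behind it; z points along the fingers, y is the line along which they close (so a half turn about z gives the same grasp; the last joint's range is limited). The gripper opens to 88 mm and grips with 3 to 60 N. Pads are 18 mm wide; open, the fingers measure 123 mm over their backs; the gripper's body (75 mm by 187 mm) begins 45 mm behind the grasp point.
Start: joints at [-1.33, 0.536, -0.004, 1.538, 0.003, 1.067, -0.071], TCP at [196.301, 619.642, 238.716] pointing down, gripper open.
Joint ranges: [-2.7, 2.7], [-0.37, 2.16], [-1.27, 1.26], [0.24, 2.4], [-1.31, 4.45], [0.19, 1.91], [-2.76, 2.76]. Speed limits (rad/s): [2.39, 2.39, 3.14, 3.14, 3.14, 3.14, 3.14].

## Interface

Orientations are given as a rotation vector (axis times angle).
In Python, from workcell import ctrl, capture, camera_info gives the robot as it stands.
- The arm moves only by the tool step_arm, never from a script. Its argument "increments" is a list of rows, each a list of 3 entries, a list of its own where there are three numbers: the shift along the tool's x, y, z in cm, then the turn about the tool's z in rad, then the opening, from -1 (shut) to 1 (fully open). A call has 1 to 12 rows; each row shifts and turns the commanded pose from where the row before left it, along the tool's axes as they then stand; what a row does not reach is not made up. A row lasts 1/10 s, in which the tool goes at most 50 mm and 8.59 degrees, less where a joint would pass 70% of its speed; a pose out of reach is approached as far as the arm can. A call is refused whole if a number of a shift passes 5 or a number of a turn 0.15, either way. A call with a gripper value outside its range is refused whole. The fingers move at their own pace and stop on an object; "newtons" is the grip in N (left out, the last holds). Time passes only in rows, so rows that do not move let the fingers close. It gives the time, the measured TCP pose, the force and the opening at its end, in the units of the state.
- ctrl.observe(): the state, without advancing time (a new reading comes with each control period).
- capture(name): name is "scene" or "side" or "wrist"; returns the picture (384x512x3 uint8, red, green, blue); there is no depth.
- camera_info(name): a dict with "fx", "fy", "cx", "cy" (pixels), "R" (3x3) and "t" (3): a world point X has camera coordinates R X + t; the wrist camera has in their place "T_tool_cam" (4x4, takes a point from camera to tool coordinates, whose origin is the TCP and whose axes are the flange's). Camera axes: x right, y down, z forward; pixel columns grow to the right and rows downward; lengths in mm; the calibration is good to about 2 mm. A picture is of the moment at which its call begins: read the wrist's pose just before it. camera_info takes no time and is no camera call.
- ctrl.finish_job(): hands the job in, once; it reports no verdict.
The state is a dict: "time_s": time; "joint_positions": joint angles; "qd": joint speeds; "effort": joint torques, N m; "tcp_pos": TCP position; "eef_rot": TCP orientation; "force": force on the tool from outside, world axes, zero at the start; "ft_torque": the same for the moment, N m; "grip_width": opening from 0.0 (shut) to 1.0 (fully open).
Only numpy, scipy, OpenCV 4.12 (cv2) and the standard library are available. Lean on these libraries where they do the work, as an engineer would, in place of code of your own. Each camera call takes 0.05 s, during which the arm holds its last target. There are 200 camera calls.

## Task

Check that the loaded sample carousel runs free before it is used: of the two hand-turned carousels, take the one that carries the white jars by its upright black knob and turn it counter-clockwise (seen from above) through one full turn, so that the knob comes back to where it started, next to the pointer post. Then let go, and leave the empty carousel as it stands.

Things in the scene. Friction and masses are not known exactly. Their poses are not given: they have to be found in the camera images.
- jar_rotor (a joint): Angle (rad) of the loaded carousel's disc about its vertical axis: 0 with the knob right beside the pointer post, grows counter-clockwise seen from above, counts on past a turn (one turn adds 6.28); starts at 0 to 0.25. Slight drag (about 2 N at the knob) both ways; stays where left. Aluminium disc 164 mm across, top 33 mm above the bench, with five white jars 33 mm across, tops at 68 mm.
- jar_knob (a point): Middle of the loaded carousel's upright round black knob: 24 mm across (22 at the waist), 71 to 113 mm above the bench, this point at 94 mm, on a 12 mm stem 58 mm from the disc's axis, between two jars. The knob spins freely on its stem, so it can be held in fingers of fixed direction while led round the circle. The point turns with the disc.
- jar_carousel: Fixed round grey base of the loaded carousel, 200 mm across; origin on the disc's vertical axis, at bench height. The pointer post, a steel pin 12 mm across, top 52 mm above the bench, stands on the base 92 mm from the axis towards the base's own -x.
- empty_knob (a point): The same point of the knob of the other carousel, which is built alike and turns alike but has five empty seats and no jars. To be left alone.

How it is judged:
By the outcome, as a careful person would: the job done as asked, in the order asked, and still so for the second after the job is handed in, with the robot touching nothing.
It also fails if it takes over 56 s, if anything falls off the work surface, if the arm or the gripper's body presses on something with over 40 N, if the wrist force passes 120 N, or if a joint passes its speed limit or range.

## Working session

There is one attempt and no reset: what is moved stays moved. The work goes in short steps, Python scripts to look and compute and a tool call to move; the robot and the scene stay as the last step left them, time stands still between calls to the robot, and variables do not carry over. Pictures are saved under pics/ and viewed, on a budget of 10 in all, crops included, one or two more only if the job needs it, and the job is handed in when it is done.

Besides the shell and the picture viewer there is one more tool, called after ">>>" as a command line: name --argument value ..., lists and objects as JSON in quotes. step_arm: Moves the arm, as the interface text tells. Its arguments: {"type":"object","properties":{"increments":{"type":"array"},"newtons":{"type":"number"}},"required":["increments"]}

```bash
mkdir -p pics; python3 - <<'E'
from workcell import ctrl,capture,camera_info
import cv2,numpy as np
s=ctrl.observe();print(s)
for n in("scene","side","wrist"):
    im=capture(n);cv2.imwrite(f"pics/{n}0.png",im[:,:,::-1])
    c=camera_info(n);print(n,{k:np.round(v,4).tolist() for k,v in c.items() if not isinstance(v,str)})
a=[cv2.imread(f"pics/{n}0.png") for n in("scene","side")]
E
```

```text
{'time_s': 0.0, 'joint_positions': array([-1.33015705,  0.53714777, -0.00441272,  1.53881881,  0.0026011 ,
        1.06727201, -0.07119337]), 'qd': array([ 0.00087456,  0.00081847, -0.00117803, -0.00049005, -0.0010756 ,
       -0.00243266,  0.00040065]), 'effort': array([ 3.77695596e-04, -5.70975709e+01,  9.91268903e-01, -2.51613790e+01,
       -5.61854965e-02,  1.77860144e-02,  1.64179178e-04]), 'tcp_pos': array([196.18516313, 619.07890191, 237.87240751]), 'eef_rot': array([-4.79987461e-01, -3.10458985e+00,  2.57004603e-03]), 'force': array([ 0.14982223, -0.26550493, -0.25461219]), 'ft_torque': array([-0.00242746,  0.06535296, -0.02131238]), 'grip_width': 0.9998890719852089}
scene {'fx': 360.3249, 'fy': 360.3249, 'cx': 257.8999, 'cy': 190.5042, 'R': [[0.5619, -0.8271, -0.0106], [-0.5323, -0.3517, -0.77], [0.6332, 0.4383, -0.6379]], 't': [-322.7997, 344.2361, 565.0686]}
side {'fx': 349.3111, 'fy': 349.3111, 'cx': 255.7327, 'cy': 190.2631, 'R': [[0.8582, -0.5132, 0.0094], [-0.2708, -0.4681, -0.8411], [0.4361, 0.7193, -0.5407]], 't': [-441.8383, 205.7386, 676.9589]}
wrist {'fx': 283.231, 'fy': 283.231, 'cx': 255.6965, 'cy': 190.1229, 'T_tool_cam': [[-0.0007, -0.9645, -0.2643, 68.039], [1.0, -0.0004, -0.001, 0.4956], [0.0009, -0.2643, 0.9645, -145.7543], [0.0, 0.0, 0.0, 1.0]]}
```

View pics/scene0.png

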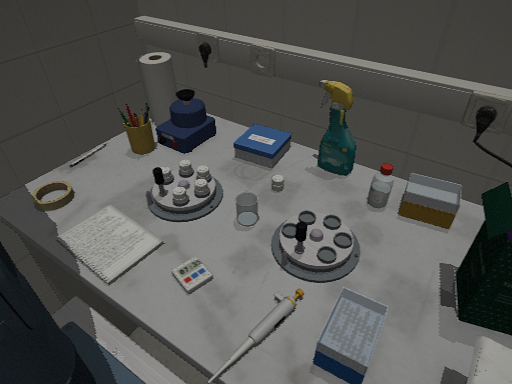

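View pics/side0.png

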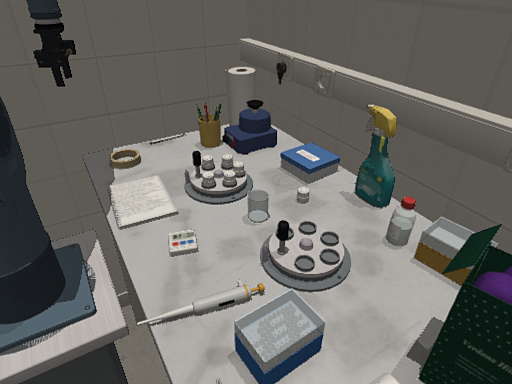

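```bash
cat > h.py <<'E'
from workcell import ctrl,capture,camera_info
import cv2,numpy as np
from scipy.spatial.transform import Rotation as Ro
def ray(n,uv,s=None):
    c=camera_info(n);d=np.array([(uv[0]-c["cx"])/c["fx"],(uv[1]-c["cy"])/c["fy"],1.])
    if n=="wrist":
        T=np.array(c["T_tool_cam"]);R=Ro.from_rotvec(s["eef_rot"]).as_matrix()
        return R@T[:3,3]+s["tcp_pos"],R@T[:3,:3]@d
    R=np.array(c["R"]);return -R.T@np.array(c["t"]),R.T@d
def onz(n,uv,z,s=None):
    o,d=ray(n,uv,s);return o+d*(z-o[2])/d[2]
def tri(a,b):
    (o,d),(p,e)=a,b
    k=np.linalg.lstsq(np.c_[d,-e],p-o,rcond=None)[0]
    x,y=o+d*k[0],p+e*k[1];return (x+y)/2,np.linalg.norm(x-y)
def blobs(m,amin=15):
    n,l,st,ce=cv2.connectedComponentsWithStats(m.astype(np.uint8))
    return [(st[i].tolist(),ce[i].round(1).tolist()) for i in range(1,n) if st[i][4]>=amin]
E
python3 - <<'E'
from h import *
cs={"scene":(140,150,95,75),"side":(175,140,90,70)}
out=[]
for n,(x,y,w,h) in cs.items():
    im=cv2.imread(f"pics/{n}0.png")
    g=im[y:y+h,x:x+w]
    print(n,"dark",[(s,[c[0]+x,c[1]+y]) for s,c in blobs(g.max(2)<50)])
    print(n,"bright",[(s,[c[0]+x,c[1]+y]) for s,c in blobs(g.min(2)>200,4)])
    out.append(cv2.resize(g,(540,420),interpolation=cv2.INTER_CUBIC)[:, :395])
cv2.imwrite("pics/crop.png",np.hstack([cv2.resize(cv2.imread(f"pics/{n}0.png")[y:y+h,x:x+w],(395,330),interpolation=cv2.INTER_CUBIC) for n,(x,y,w,h) in cs.items()]))
print(tri(ray("scene",(158.5,176)),ray("side",(197,158))))
print(onz("scene",(185,190),33),onz("side",(219,182),33))
E
```

```text
scene dark [([36, 0, 16, 4, 38], [184.2, 150.8]), ([13, 17, 21, 30, 204], [159.9, 179.2]), ([40, 22, 14, 6, 29], [186.5, 175.0]), ([16, 39, 60, 25, 207], [190.2, 206.6]), ([55, 42, 15, 6, 34], [202.1, 195.4]), ([33, 50, 16, 6, 32], [180.8, 203.6]), ([15, 54, 64, 18, 104], [186.0, 217.3])]
scene bright []
side dark [([47, 0, 43, 14, 385], [245.9, 145.2]), ([18, 11, 8, 16, 105], [196.6, 158.3]), ([48, 43, 14, 4, 22], [230.1, 185.1]), ([18, 43, 54, 14, 129], [220.1, 192.5]), ([27, 44, 14, 4, 19], [209.2, 186.2])]
side bright [([51, 15, 3, 3, 5], [227.4, 155.8]), ([31, 16, 4, 3, 8], [207.1, 156.9]), ([59, 23, 2, 3, 4], [234.5, 164.0]), ([50, 31, 6, 4, 12], [227.7, 172.4]), ([29, 32, 9, 5, 22], [207.7, 173.6])]
(array([445.28855322, 203.03122389,  93.46365131]), np.float64(1.845208850266874))
[489.71977039 169.03058399  33.        ] [484.11878248 149.59320529  33.        ]
```

View pics/crop.png

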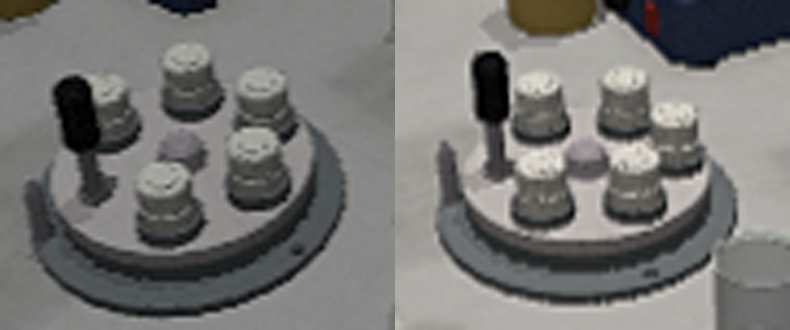

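```bash
python3 - <<'E'
from h import *
t=lambda a,b:tri(ray("scene",a),ray("side",b))
for n,a,b in [("knob",(158.5,175.7),(196.6,158.4)),("hub",(183.8,184.1),(218.5,173.5)),("post",(147.9,192),(186.4,170.8)),("devtop",(185,95),(255,104)),("pens",(131,105),(206,107)),("cup",(140,125),(210,121)),
 ("roll",(157,56),(241,71)),("devbodycornerR",(215,125),(277,138))]:
    p,e=t(a,b);print(n,p.round(1),round(e,1))
# base outline at bench/base: jar tops on z=68
sj=[(24.5+140-0,0)]
S=[(108,82),(187,54),(263,78),(254,139),(163,175)]
D=[(540,85),(625,77),(673,110),(633,155),(541,163)]
A=[onz("scene",(140+x/4.158,150+y/4.4),68)[:2] for x,y in S]
B=[onz("side",(175+(x-395)/4.389,140+y/4.714),68)[:2] for x,y in D]
print(np.round(A,0).tolist(),np.mean(A,0),np.round(B,0).tolist(),np.mean(B,0))
s=ctrl.observe();print(Ro.from_rotvec(s["eef_rot"]).as_matrix().round(3))
E
```

```text
knob [444.6 202.7  93.6] 0.4
hub [497.4 178.8  42.5] 0.9
post [418.4 223.8  51. ] 0.3
devtop [735.4 376.9 146.7] 1.1
pens [595.3 462.9 140.8] 13.1
cup [588.6 429.3  96.2] 1.2
roll [744.5 485.2 236.7] 9.6
devbodycornerR [793.8 319.7  31.8] 1.5
[[498.0, 238.0], [547.0, 216.0], [555.0, 159.0], [508.0, 125.0], [454.0, 148.0]] [512.48608045 177.18636472] [[492.0, 235.0], [546.0, 216.0], [553.0, 162.0], [505.0, 126.0], [452.0, 146.0]] [509.57627541 176.96887826]
[[-0.953  0.302 -0.   ]
 [ 0.302  0.953 -0.001]
 [-0.    -0.001 -1.   ]]
```

>>> step_arm --increments '[[[-1.5,-1.3,0],0,1],[[-3,-2.7,0],0,1],[[-3.5,-3.1,0],0,1],[[-3.5,-3.1,0.5],0,1],[[-3.5,-3.1,1],0,1],[[-3.5,-3.1,1],0,1],[[-3.5,-3.1,1],0,1],[[-3.5,-3.1,1],0,1],[[-3.5,-3.1,1],0,1],[[-3.5,-3.1,1],0,1],[[-2.5,-2.2,0.5],0,1],[[-1.3,-1.3,0],0,1]]'

```text
time_s: 1.35
tcp_pos: [445.8, 198.5, 168.0]
eef_rot: [-0.486, -3.103, 0.003]
force: [0.0, -0.3, -0.1]
grip_width: 1.0
```

>>> step_arm --increments '[[[0,0,0],0,1],[[0,0,0],0,1],[[0,0,0],0,1]]'

```text
time_s: 1.65
tcp_pos: [444.1, 203.7, 168.8]
eef_rot: [-0.476, -3.105, -0.001]
force: [-0.4, 0.1, -0.4]
grip_width: 1.0
```

```bash
python3 - <<'E'
from h import *
s=ctrl.observe();im=capture("wrist");cv2.imwrite("pics/w1.png",im[:,:,::-1])
print(s["tcp_pos"],s["eef_rot"],s["force"],s["joint_positions"].round(2))
R=Ro.from_rotvec(s["eef_rot"]).as_matrix()
print("tool move to knob cm",(R.T@(np.array([444.6,202.7,77])-s["tcp_pos"])/10).round(2))
T=np.array(camera_info("wrist")["T_tool_cam"]);c=camera_info("wrist")
p=R.T@(np.array([444.6,202.7,113])-s["tcp_pos"]);q=T[:3,:3].T@(p-T[:3,3]);print("pred px knob top",c["fx"]*q[0]/q[2]+c["cx"],c["fy"]*q[1]/q[2]+c["cy"])
E
```

```text
[444.13206658 203.67322293 168.76089994] [-4.76408472e-01 -3.10493755e+00 -1.00125249e-03] [-0.40273612  0.08203433 -0.36491793] [-0.62  0.36  0.12  2.02 -0.06  0.76  0.8 ]
tool move to knob cm [-0.08 -0.08  9.18]
pred px knob top 254.2430916851154 207.58315921363695
```

View pics/w1.png

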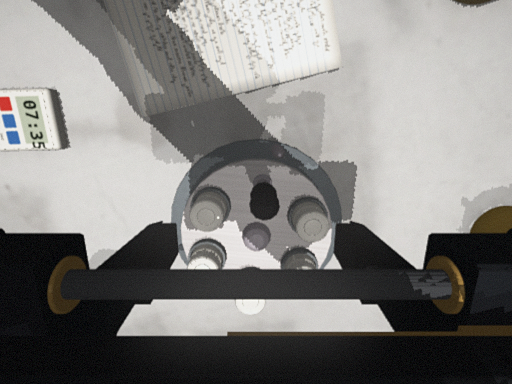

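```bash
python3 - <<'E'
from h import *
s=ctrl.observe();im=cv2.imread("pics/w1.png")
g=im[165:232,240:290];b=[(a,[c[0]+240,c[1]+165]) for a,c in blobs(g.max(2)<35)];print(b)
m=(g.max(2)<35)
for r in range(10,60,3):
    x=np.flatnonzero(m[r]);print(r+165,(x.min()+240,x.max()+240) if len(x) else None,end=' ')
print()
for uv,z in [((264,209),113),((264,200),94),((257,236),42),((205,215),68),((312,221),68)]:print(uv,onz("wrist",uv,z,s).round(1))
c=camera_info("wrist");T=np.array(c["T_tool_cam"]);R=Ro.from_rotvec(s["eef_rot"]).as_matrix()
for P in [(444.6,202.7,113),(444.6,202.7,94),(444.6,202.7,71),(497.4,178.8,42.5),(418.4,223.8,52)]:
    q=T[:3,:3].T@(R.T@(np.array(P)-s["tcp_pos"])-T[:3,3]);print(P,c["fx"]*q[0]/q[2]+c["cx"],c["fy"]*q[1]/q[2]+c["cy"])
E
```

```text
[([11, 18, 28, 32, 281], [265.4, 193.4])]
175 None 178 None 181 None 184 (np.int64(258), np.int64(268)) 187 (np.int64(254), np.int64(272)) 190 (np.int64(253), np.int64(274)) 193 (np.int64(252), np.int64(275)) 196 (np.int64(251), np.int64(275)) 199 (np.int64(252), np.int64(277)) 202 (np.int64(251), np.int64(277)) 205 (np.int64(251), np.int64(278)) 208 (np.int64(251), np.int64(277)) 211 (np.int64(252), np.int64(276)) 214 (np.int64(266), np.int64(274)) 217 (np.int64(264), np.int64(270)) 220 None 223 None 
(264, 209) [447.9 209.3 113. ]
(264, 200) [446.9 210.2  94. ]
(257, 236) [498.2 188.3  42. ]
(205, 215) [452.4 152.2  68. ]
(312, 221) [487.8 245.1  68. ]
(444.6, 202.7, 113) 254.277095040555 207.59192217505858
(444.6, 202.7, 94) 254.39831669970394 200.05425964779914
(444.6, 202.7, 71) 254.52156730777978 192.39043540650871
(497.4, 178.8, 42.5) 248.0490081302241 238.0130660213031
(418.4, 223.8, 52) 267.7722599314402 154.3819158494859
```

```bash
python3 - <<'E'
from h import *
o=[]
for n,(x,y) in {"scene":(110,100),"side":(150,90)}.items():
    im=capture(n)[:,:,::-1];cv2.imwrite(f"pics/{n}1.png",im)
    g=cv2.resize(im[y:y+120,x:x+100],None,fx=4,fy=4,interpolation=cv2.INTER_CUBIC);o.append(g)
cv2.imwrite("pics/c1.png",np.hstack(o))
s=ctrl.observe();print(s["tcp_pos"]);R=Ro.from_rotvec(s["eef_rot"]).as_matrix()
for n,(x,y) in {"scene":(110,100),"side":(150,90)}.items():
    c=camera_info(n)
    for l,P in [("TCP",s["tcp_pos"]),("y+",s["tcp_pos"]+R[:,1]*44),("y-",s["tcp_pos"]-R[:,1]*44),("knobtop",np.array([444.6,202.7,113])),("knobtopW",np.array([447.9,209.3,113]))]:
        q=np.array(c["R"])@P+np.array(c["t"]);u=c["fx"]*q[0]/q[2]+c["cx"];v=c["fy"]*q[1]/q[2]+c["cy"]
        print(n,l,((u-x)*4+(400 if n=="side" else 0)).round(),((v-y)*4).round())
E
```

```text
[444.29612626 203.32324536 168.78679599]
scene TCP 168.0 199.0
scene y+ 136.0 167.0
scene y- 203.0 233.0
scene knobtop 188.0 277.0
scene knobtopW 184.0 271.0
side TCP 576.0 172.0
side y+ 571.0 147.0
side y- 583.0 199.0
side knobtop 584.0 248.0
side knobtopW 585.0 243.0
```

View pics/c1.png

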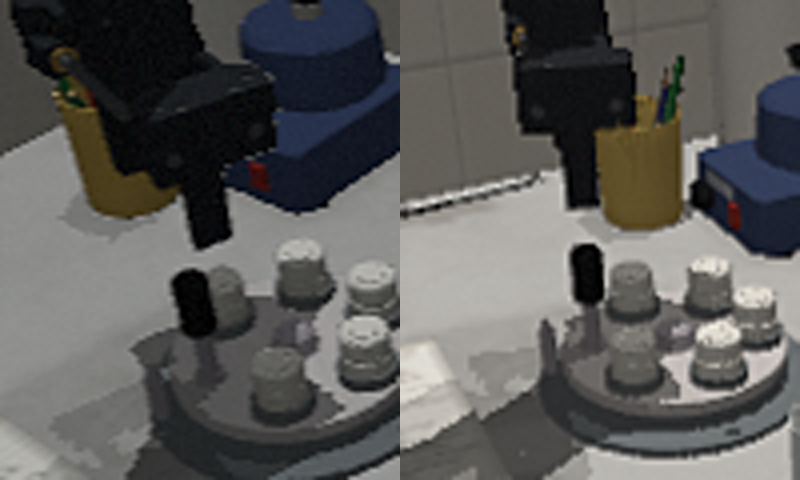

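>>> step_arm --increments '[[[0,0,1.5],0,1],[[0,0,2],0,1],[[0,0,2],0,1],[[0,0,2],0,1],[[0,0,1],0,1],[[0,0,0.5],0,1],[[0,0,0],0,1],[[0,0,0],0,1],[[0,0,0],0,1]]'

```text
time_s: 2.7
tcp_pos: [445.4, 202.4, 79.5]
eef_rot: [0.48, 3.104, 0.001]
force: [0.0, -0.5, -0.3]
grip_width: 1.002
```

```bash
python3 - <<'E'
from h import *
s=ctrl.observe();im=capture("wrist");cv2.imwrite("pics/w2.png",im[:,:,::-1])
print(s["tcp_pos"],s["eef_rot"],s["force"])
c=camera_info("wrist");T=np.array(c["T_tool_cam"]);R=Ro.from_rotvec(s["eef_rot"]).as_matrix()
for P in [(444.6,202.7,113),(447.5,209.5,113),(497.4,178.8,42.5)]:
    q=T[:3,:3].T@(R.T@(np.array(P)-s["tcp_pos"])-T[:3,3]);print(P,c["fx"]*q[0]/q[2]+c["cx"],c["fy"]*q[1]/q[2]+c["cy"])
E
```

```text
[445.38362072 202.41777941  79.47895844] [4.79752622e-01 3.10354015e+00 1.43242549e-03] [ 0.04089468 -0.5350156  -0.28641865]
(444.6, 202.7, 113) 255.06451951702857 269.2251712411035
(447.5, 209.5, 113) 271.5806162625227 270.63464429380724
(497.4, 178.8, 42.5) 246.08998187375198 287.56036702146577
```

View pics/w2.png

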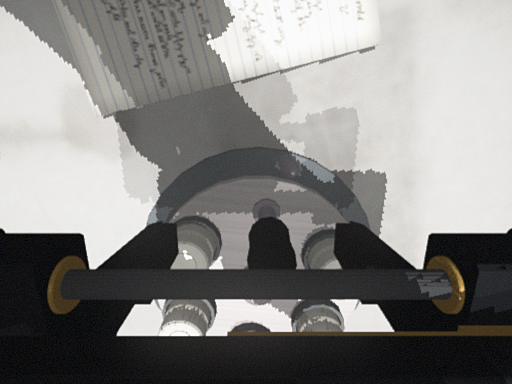

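>>> step_arm --increments '[[[-0.1,0.35,0.1],0,1],[[-0.1,0.3,0.1],0,1],[[0,0,0],0,1],[[0,0,0],0,-0.3],[[0,0,0],0,-0.3],[[0,0,0],0,-0.3],[[0,0,0],0,-0.3]]' --newtons 5

```text
time_s: 3.45
tcp_pos: [448.7, 207.6, 76.7]
eef_rot: [0.48, 3.105, -0.0]
force: [0.1, -0.3, -0.3]
grip_width: 0.657
```

```bash
python3 - <<'E'
from h import *
s=ctrl.observe();im=capture("wrist");cv2.imwrite("pics/w3.png",im[:,:,::-1])
print(s["tcp_pos"],s["grip_width"],s["force"])
E
```

```text
[448.66942736 207.60493172  76.74626257] 0.6570175377846231 [ 0.14649072 -0.28457573 -0.28469722]
```

View pics/w3.png

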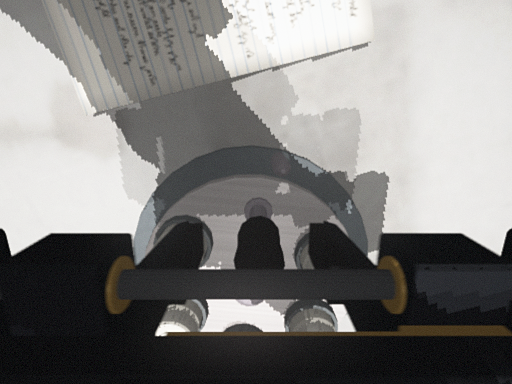

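>>> step_arm --increments '[[[0,0.1,0],0,-1],[[0,0,0],0,-1],[[0,0,0],0,-1],[[0,0,0],0,-1],[[0,0,0],0,-1],[[0,0,0],0,-1],[[0,0,0],0,-1]]' --newtons 6

```text
time_s: 4.2
tcp_pos: [449.0, 208.8, 76.7]
eef_rot: [0.48, 3.105, 0.0]
force: [0.2, 0.3, -0.4]
grip_width: 0.252
```

```bash
python3 - <<'E'
from h import *
s=ctrl.observe();print(s["force"]);R=Ro.from_rotvec(s["eef_rot"]).as_matrix()
th=np.radians(155.6+np.arange(0,361,9));p=58*np.c_[np.cos(th),np.sin(th),0*th]
d=np.diff(p,axis=0)@R/10
for k in range(4):print(d[10*k:10*k+10,:2].round(2).tolist())
E
```

```text
[ 0.20377485  0.30016762 -0.38240181]
[[0.04, -0.91], [-0.11, -0.9], [-0.25, -0.88], [-0.38, -0.83], [-0.5, -0.76], [-0.62, -0.67], [-0.71, -0.56], [-0.79, -0.45], [-0.85, -0.32], [-0.89, -0.18]]
[[-0.91, -0.04], [-0.9, 0.11], [-0.88, 0.25], [-0.83, 0.38], [-0.76, 0.5], [-0.67, 0.62], [-0.56, 0.71], [-0.45, 0.79], [-0.32, 0.85], [-0.18, 0.89]]
[[-0.04, 0.91], [0.11, 0.9], [0.25, 0.88], [0.38, 0.83], [0.5, 0.76], [0.62, 0.67], [0.71, 0.56], [0.79, 0.45], [0.85, 0.32], [0.89, 0.18]]
[[0.91, 0.04], [0.9, -0.11], [0.88, -0.25], [0.83, -0.38], [0.76, -0.5], [0.67, -0.62], [0.56, -0.71], [0.45, -0.79], [0.32, -0.85], [0.18, -0.89]]
```

>>> step_arm --increments '[[[0,0,0],0,-1],[[0,0,0],0,-1],[[0.04,-0.91,0],0,-1],[[-0.11,-0.9,0],0,-1],[[-0.25,-0.88,0],0,-1],[[-0.38,-0.83,0],0,-1],[[-0.5,-0.76,0],0,-1],[[0,0,0],0,-1],[[0,0,0],0,-1]]' --newtons 25

```text
time_s: 5.1
tcp_pos: [449.0, 162.7, 76.8]
eef_rot: [0.483, 3.102, 0.0]
force: [5.8, 1.1, -7.8]
grip_width: 0.249
```

>>> step_arm --increments '[[[-0.62,-0.67,0],0,-1],[[-0.71,-0.56,0],0,-1],[[-0.79,-0.45,0],0,-1],[[-0.85,-0.32,0],0,-1],[[-0.89,-0.18,0],0,-1],[[0,0,0],0,-1],[[0,0,0],0,-1]]'

```text
time_s: 5.8
tcp_pos: [478.9, 132.7, 76.8]
eef_rot: [0.479, 3.103, 0.004]
force: [4.9, 6.3, -7.3]
grip_width: 0.246
```

>>> step_arm --increments '[[[-0.92,0.06,0],0,-1],[[-0.9,0.11,0],0,-1],[[-0.88,0.25,0],0,-1],[[-0.83,0.38,0],0,-1],[[-0.76,0.5,0],0,-1],[[0,0,0],0,-1],[[0,0,0],0,-1]]'

```text
time_s: 6.5
tcp_pos: [522.6, 131.4, 76.7]
eef_rot: [0.48, 3.105, 0.001]
force: [1.2, 5.4, -0.0]
grip_width: 0.247
```

>>> step_arm --increments '[[[-0.67,0.67,0],0,-1],[[-0.56,0.71,0],0,-1],[[-0.45,0.79,0],0,-1],[[-0.32,0.85,0],0,-1],[[-0.18,0.89,0],0,-1],[[-0.04,0.91,0],0,-1],[[0.11,0.9,0],0,-1],[[0.25,0.88,0],0,-1],[[0.38,0.83,0],0,-1],[[0.5,0.76,0],0,-1],[[0,0,0],0,-1],[[0,0,0],0,-1]]'

```text
time_s: 7.7
tcp_pos: [556.4, 207.0, 76.7]
eef_rot: [-0.479, -3.105, -0.0]
force: [-4.0, 1.0, 3.8]
grip_width: 0.248
```

>>> step_arm --increments '[[[0.62,0.67,0],0,-1],[[0.71,0.56,0],0,-1],[[0.79,0.45,0],0,-1],[[0.85,0.32,0],0,-1],[[0.89,0.18,0],0,-1],[[0.91,0.04,0],0,-1],[[0.9,-0.11,0],0,-1],[[0,0,0],0,-1],[[0,0,0],0,-1]]'

```text
time_s: 8.6
tcp_pos: [507.5, 243.8, 76.7]
eef_rot: [-0.479, -3.103, 0.001]
force: [-2.8, -4.8, 5.3]
grip_width: 0.248
```

>>> step_arm --increments '[[[0.88,-0.3,0],0,-1],[[0.83,-0.43,0],0,-1],[[0.76,-0.55,0],0,-1],[[0.67,-0.62,0],0,-1],[[0.56,-0.71,0],0,-1],[[0.45,-0.79,0],0,-1],[[0.32,-0.85,0],0,-1],[[0.18,-0.89,0],0,-1],[[0,0,0],0,-1],[[0,0,0],0,-1],[[0,0,0],0,-1]]'

```text
time_s: 9.7
tcp_pos: [448.8, 208.2, 76.7]
eef_rot: [-0.48, -3.104, 0.001]
force: [0.3, -1.6, 1.6]
grip_width: 0.246
```

```bash
python3 - <<'E'
from h import *
from scipy.optimize import least_squares as L
s=ctrl.observe();print(s["tcp_pos"],s["force"],s["grip_width"])
P=np.array([(449,208.8),(449,162.7),(478.9,132.7),(522.6,131.4),(556.4,207),(507.5,243.8),s["tcp_pos"][:2]])
r=L(lambda v:np.hypot(*(P-v[:2]).T)-v[2],[500,180,58]);print(r.x,r.fun.round(2))
print(np.degrees(np.arctan2(*(P-r.x[:2]).T[::-1])).round(1))
R=Ro.from_rotvec(s["eef_rot"]).as_matrix();print(R.T@(np.array([449,208.8,76.7])-s["tcp_pos"]))
o=[]
for n,(x,y,w,h) in {"scene":(140,150,95,75),"side":(175,140,90,70)}.items():
    im=capture(n)[:,:,::-1]; cv2.imwrite(f"pics/{n}2.png",im)
E
```

```text
[448.76419249 208.24647645  76.67729567] [ 0.26206759 -1.55138974  1.61257501] 0.24580983427440659
[502.33326624 185.85919986  58.09827455] [-0.04  0.05 -0.    0.01 -0.05  0.07 -0.04]
[ 156.7 -156.5 -113.8  -69.6   21.4   84.9  157.3]
[-0.05745216  0.59888738 -0.0232839 ]
```

>>> step_arm --increments '[[[0,0,0],0,0.6],[[0,0,0],0,0.6],[[0,0,0],0,0.6],[[0,0,0],0,0.6],[[0,0,0],0,0.6],[[0,0,0],0,0.6],[[0,0,-0.5],0,0.6],[[0,0,-1.5],0,0.6],[[0,0,-2.5],0,0.6],[[0,0,-3],0,0.6],[[0,0,-3],0,0.6],[[0,0,-3],0,0.6]]'

```text
time_s: 11.0
tcp_pos: [448.9, 208.4, 213.3]
eef_rot: [0.48, 3.105, 0.0]
force: [0.4, 0.5, 0.1]
grip_width: 0.802
```

>>> step_arm --increments '[[[2.5,2,-1],0,0.6],[[4,2,-1],0,0.6],[[4,2,0],0,0.6],[[2.5,2,0],0,0.6],[[0,0,0],0,0.6],[[0,0,0],0,0.6]]'

```text
time_s: 11.6
tcp_pos: [349.2, 324.2, 232.0]
eef_rot: [0.478, 3.105, -0.0]
force: [0.5, 0.1, 0.2]
grip_width: 0.8
```

```bash
python3 - <<'E'
from h import *
s=ctrl.observe();print(s["tcp_pos"],s["force"],s["grip_width"],s["time_s"])
o=[]
for n,(x,y,w,h) in {"scene":(140,150,95,75),"side":(175,140,90,70)}.items():
    im=capture(n)[:,:,::-1]; cv2.imwrite(f"pics/{n}3.png",im)
    o.append(cv2.resize(im[y:y+h,x:x+w],(395,330),interpolation=cv2.INTER_CUBIC))
cv2.imwrite("pics/c3.png",np.hstack(o))
E
```

```text
[349.21018817 324.19027937 231.95327399] [0.54516253 0.14760814 0.2048097 ] 0.7998301828991394 11.6
```

View pics/c3.png

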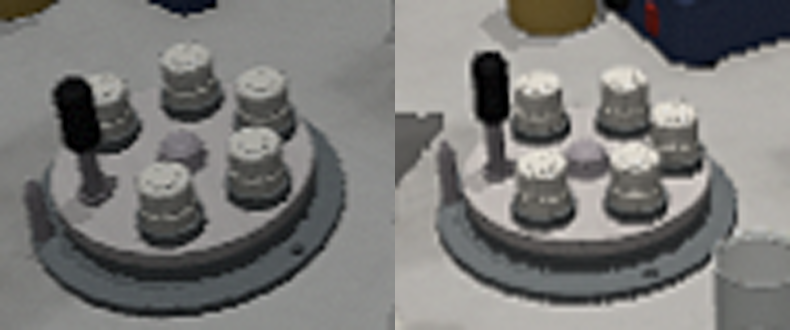

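The knob shows at (77,113) in the scene crop and (490,87) in the side crop, the same pixels as before the turn. All five jars are in place and the robot is clear.

```bash
python3 -c "
from workcell import ctrl
print(ctrl.finish_job())"
```

```text
the job is handed in; nothing more can be done
None
```

I gripped the loaded carousel's knob, led it counter-clockwise through one full turn, let go and lifted clear. The job was handed in at 11.7 s.

- **Turn:** The tool positions I recorded fit a 58.1 mm circle to within 0.1 mm, against the 58 mm given. The tool finished less than 1° past where it started. The wrist force readings stayed around 10 N or below.
- **After release:** In the scene and side pictures the knob is back on its starting pixels by the post. All five jars are in place and the robot is clear. I never moved the arm near the empty carousel, and I did not take a separate picture to check it.
- **Disagreement:** The wrist camera put the knob about 7 mm from where the two fixed cameras did. I followed the wrist view for the grasp. The fingers then closed to 22 mm, the knob's waist, with almost no side force, which supports that choice.

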